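# Gauge a plywood strip with the ratchet cap

## Robot

A 7-joint arm with a two-finger parallel gripper is mounted at the origin on the work surface. World frame = base frame: x ahead of the robot, y to its left, z up, the work surface at z = 0. Lengths are in m, angles in rad, forces in N, time in s.
With the tool pointing down it reaches from about 0.425 to 0.875 m from the base axis. Payload 4.7 kg.
Tool frame: the origin (TCP) lies on the centre line of the jaws, within the pads' length; the fingertips stand ahead of it and the grasp point (between the pads) lies 2 mm behind it (nose_length is the z of the fingertips in the tool frame, in m); z points along the fingers, y is the line along which they close (so a half turn about z gives the same grasp; the last joint's range is limited). The gripper opens to 87 mm and grips with 3 to 60 N. Pads are 19 mm wide; open, the fingers measure 117 mm over their backs; the gripper's body (75 mm by 190 mm) begins 51 mm behind the grasp point.
Start: joints at [1.228, 0.321, -0.07, 1.45, 0.023, 1.371, -0.057], TCP at [0.227, -0.609, 0.24] pointing down, gripper open.
Joint ranges: [-2.86, 2.86], [-0.3, 2.09], [-1.38, 1.24], [0.06, 2.45], [-1.56, 4.7], [0.09, 2.05], [-2.69, 2.69]. Speed limits (rad/s): [2.57, 2.57, 3.14, 3.14, 3.14, 3.14, 3.14].

## Interface

Orientations are given as a rotation vector (axis times angle).
In Python, from bench import * gives the robot as it stands.
- The arm moves only by the tool send_rows, never from a script. Its arguments are lists of equal length, an entry for each row: "xyz": the shift along the tool's x, y, z in mm, a list of three; "dr": the turn, a rotation vector about the tool's x, y, z in rad, a list of three. A call has exactly 10 rows; each row is the pose to reach, as a shift and turn from the pose commanded when the call began, along the tool's axes at that moment; what a row does not reach only later rows make up. A row lasts 1/12 s, in which the tool goes at most 41.7 mm and 7.16 degrees, less where a joint would pass 70% of its speed; a pose out of reach is approached as far as the arm can. A call with a gripper value outside its range is refused whole. "jaw" is the finger opening in mm, from 0 to 87, set as the call begins (left out, the last holds). The fingers move at their own pace and stop on an object; "grip_force" is the grip in N (left out, the last holds). Time passes only in rows, so rows that repeat a pose let the fingers close, or fill a call up. It gives the time, the measured TCP pose, the force, the opening and the grip force at its end, in the units of the state.
- get_state(): the state, without advancing time (a new reading comes with each control period).
- get_image(name): name is "scene" or "side" or "wrist"; returns the picture (480x640x3 uint8, red, green, blue); there is no depth.
- calibration(name): a dict with "vfov" (degrees; the focal length in pixels is half the picture's height over the tangent of half this angle, whatever the lens; pixels are square), "cx", "cy" (the principal point, pixels), "rvec" (rotation vector, rad) and "tvec" (3), from world to camera coordinates, as OpenCV has them; the wrist camera has in their place "hand_eye" (4x4, takes a point from camera to tool coordinates, whose origin is the TCP and whose axes are the flange's). Camera axes: x right, y down, z forward; pixel columns grow to the right and rows downward; lengths in m; the calibration is good to about 2 mm. The wrist camera is an equidistant fisheye: a pixel r from the principal point sees the ray r / f radians off the axis. A picture is of the moment at which its call begins: read the wrist's pose just before it. calibration takes no time and is no camera call.
- close_job(): hands the job in; it is judged then, once.
The state is a dict: "time": time; "joint_positions": joint angles; "qd": joint speeds; "joint_torque": joint torques, N m; "position": TCP position; "tool_rot": TCP orientation; "ft_force": force on the tool from outside, world axes, zero at the start; "torque": the same for the moment, N m; "grip_width": opening from 0.0 (shut) to 1.0 (fully open); "grip_force": force on a finger pad.
Only numpy, scipy, OpenCV 4.12 (cv2) and the standard library are available. Lean on these libraries where they do the work, as an engineer would, in place of code of your own. Each camera call takes 0.05 s, during which the arm holds its last target. There are 200 camera calls.

## Task

Check the plywood test strip in the green bench thickness gauge: slide it lengthwise into the gauge's mouth, lying flat and centred on the steel rest, until its end gently butts square against the brass stop, and let it go. Then turn the black ratchet cap on top of the gauge clockwise until the spindle grips the strip and the cap clearly slips; it slips for less than a quarter turn before the gauge would crush the strip, so stop there, let go and leave the strip clamped. Leave the other things on the bench where they are.

Things in the scene. Friction and masses are not known exactly. Their poses are not given: they have to be found in the camera images.
- gauge: Green bench thickness gauge, fixed. Origin: on the bench under the vertical spindle axis; z up. Base 20 mm thick, 110 wide, x -60 to +90 mm. Its mouth opens to its -x (roughly to the robot): a strip goes in along +x. Column at x 40 to 76, 132 mm high; from it a head 40 mm wide, z 102 to 132 mm, reaches forward to x = -20.
- anvil: Flat steel rest (anvil) that the strip lies on. Origin: on its top face, on the spindle axis, 50 mm above the bench; same axes as the gauge. 48 mm wide (y), from x = -70 mm (its front edge) to x = +25 mm, where the brass stop stands. In front of the rest there is only the bench.
- stop: Brass back stop, 48 mm wide, 26 mm high, upright on the rear end of the rest and rigid. Origin: bottom centre of its front face, 25 mm behind the spindle axis (gauge x = +25 mm). Its face looks to gauge -x. Push against it with no more than 25 N.
- cap_center (a point): Centre (half-way up) of the black fluted ratchet cap on top of the gauge, on the spindle axis: 32 mm diameter, 36 mm high, 164 to 200 mm above the bench; it turns but does not rise or sink. Grip it from above at any yaw with some 35 N or more, clear of the drum right below; it has room all round. Clockwise seen from above lowers the spindle, counter-clockwise raises it.
- cap: The same ratchet cap; origin on the axis at its underside. Turning freely it takes about 0.19 N m; once the spindle bears on the strip the torque climbs, the cap winds up some 0.1 rad more on its spring and slips at 0.35 N m, pressing the strip with 25 to 30 N. It slips for 1.3 rad at most, then drives solid and crushes. Held still, some 0.1 N m stays on it when free, 0.3 once slipping.
- drum: Aluminium drum under the cap, 46 mm diameter, 136 to 162 mm above the bench; origin at its underside on the spindle axis. It turns with the cap and lowers a steel spindle (foot 14 mm across, on the axis) by 6.5 mm per radian. The foot starts 26 to 38 mm above the rest: 8 to 20 mm over a strip lying there. It stays where it is left. Do not turn by the drum.
- strip_center (a point): Centre of the loose plywood strip, pale with darker plies on its edges: 160 mm long (x), 40 wide (y), 18 thick (z), about 80 g, flat on the bench at the start. Either end may go in first; it may tilt a little in the grip. When home, its centre is 55 mm in front of the spindle axis (gauge x = -55 mm), 9 mm above the rest, and its outer 65 mm overhang the front edge of the rest.
- strip: The same plywood strip; origin at the centre of its underside, x along its length, z up.
- sander: Bystander: sanding block, grey abrasive on plywood, 112 x 72 x 40 mm, origin under its centre.
- bottle: Bystander: dark blue drinking bottle, 72 mm diameter, 240 mm high, origin under its centre.
- calculator: Bystander: white pocket calculator, 130 x 75 x 14 mm, origin under its centre.
There are look-alikes about, which are no part of the job. Several things have the shape of the strip; the one meant has the colours described above. There is more than one size of the gauge; the job needs the middle-sized.

How it is judged:
On the way, in this order (a step that is already met when the one before it is completed fails the run):
1. the strip lies flat on the rest, square and butted against the brass stop, and has been let go, with the spindle still clear of it (x of strip_center in the frame of anvil between -0.0575 and -0.052 m and y of strip_center in the frame of anvil between -0.01 and 0.01 m and z of strip_center in the frame of anvil between 0.006 and 0.011 m and angle between the x axis of strip and the x axis of anvil, either way round below 0.06 rad and angle between strip's own z axis and vertical below 0.05 rad and contact force between the fingers and strip below 0.3 N and contact force between anvil and strip below 5 N), for 0.2 s.
2. the spindle clamps the strip on the rest, as it does when the ratchet cap slips (x of strip_center in the frame of anvil between -0.0575 and -0.052 m and y of strip_center in the frame of anvil between -0.01 and 0.01 m and z of strip_center in the frame of anvil between 0.006 and 0.011 m and angle between the x axis of strip and the x axis of anvil, either way round below 0.06 rad and angle between strip's own z axis and vertical below 0.05 rad and contact force between anvil and strip above 15 N and contact force between the fingers and strip below 0.3 N), for 0.2 s.
At the end, for the whole second after the job is handed in: The strip lies flat on the rest (within 3 mm in height, 0.05 rad of tilt), its end within 2.5 mm of the brass stop, square within 0.06 rad, centred within 10 mm, pressed on to the rest by the spindle with more than 15 N (the cap slips at 25 to 30 N); the strip is let go and at rest (all of step 2 and linear speed of strip below 0.01 m/s); the robot touches nothing.
It fails at once if the strip is pushed against the brass stop with more than 25 N (contact force between stop and strip above 25 N).
It fails at once if the strip is pressed on the rest with more than 40 N (the cap turned on after its slip is used up, or the drum turned) (contact force between anvil and strip above 40 N).
It fails at once if the sanding block, bottle or calculator is moved by more than 30 mm (distance of any of sander, bottle, calculator from where it was at the start of the episode above 0.03 m).
It also fails if it takes over 72 s, if anything falls off the work surface, if the arm or the gripper's body presses on something with over 40 N, if the wrist force passes 120 N, or if a joint passes its speed limit or range.

## Working session

There is one attempt and no reset: what is moved stays moved. The work goes in short steps, Python scripts to look and compute and a tool call to move; the robot and the scene stay as the last step left them, time stands still between calls to the robot, and variables do not carry over. Pictures are saved under pics/ and viewed, at most 11 in all, crops included, and the job is handed in when it is done.

Besides the shell and the picture viewer there is one more tool, called after ">>>" in YAML: its name, and indented under it one key for each argument. send_rows: Moves the arm, as the interface text tells. Its arguments: {"type":"object","properties":{"xyz":{"type":"array"},"dr":{"type":"array"},"jaw":{"type":"number"},"grip_force":{"type":"number"}},"required":["xyz","dr"]}

```bash
mkdir -p pics; ls; python3 - <<'E'
from bench import *
import cv2,numpy as np
s=get_state();print(s)
for n in("scene","side"):
    cv2.imwrite(f"pics/{n}0.png",get_image(n)[:,:,::-1])
for n in("scene","side","wrist"):print(n,calibration(n))
E
```

```text
pics
{'time': 0.0, 'joint_positions': array([ 1.22809932,  0.32180226, -0.0700563 ,  1.45170952,  0.0226057 ,
        1.37077995, -0.05690445]), 'qd': array([-0.00116445, -0.0015842 ,  0.00094461,  0.00010607,  0.00068238,
       -0.00047453,  0.00116298]), 'joint_torque': array([ 1.95732214e-04, -4.91278267e+01, -4.03824728e-01, -3.12525880e+01,
       -6.40644087e-02,  4.36417444e-02,  1.63689224e-04]), 'position': array([ 0.22677916, -0.60858921,  0.2384574 ]), 'tool_rot': array([-3.08990328e+00, -5.57159058e-01,  7.08349272e-04]), 'ft_force': array([ 0.85835401, -0.59963981, -0.77529979]), 'torque': array([ 0.02554938, -0.04827698, -0.04572   ]), 'grip_force': 0.0, 'grip_width': 1.0013446431133268}
scene {'vfov': 46.04130972538501, 'cx': 320.3055008569112, 'cy': 245.10160996939166, 'rvec': array([ 1.95454082,  0.99092405, -0.56577718]), 'tvec': array([-0.31399228, -0.0889192 ,  1.97244805])}
side {'vfov': 50.416732408407505, 'cx': 313.4956760796534, 'cy': 237.90545753460003, 'rvec': array([ 0.39953328, -2.76798773,  1.19409912]), 'tvec': array([0.45130095, 0.14100607, 1.57792001])}
wrist {'vfov': 65.70646984690485, 'cx': 319.39283430267665, 'cy': 232.50555056102402, 'hand_eye': array([[ 2.77923794e-04, -9.70301486e-01, -2.41898632e-01,
         6.64800975e-02],
       [ 9.99999737e-01,  4.31719485e-04, -5.82782695e-04,
         9.04911695e-06],
       [ 6.69907268e-04, -2.41898406e-01,  9.70301351e-01,
        -1.45491911e-01],
       [ 0.00000000e+00,  0.00000000e+00,  0.00000000e+00,
         1.00000000e+00]])}
```

View pics/scene0.png

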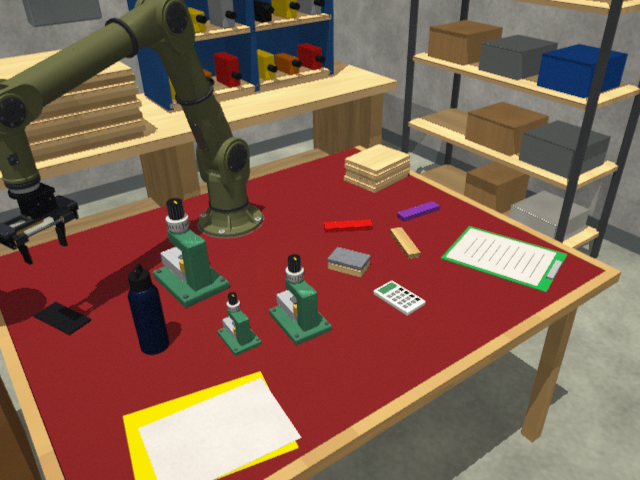

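View pics/side0.png

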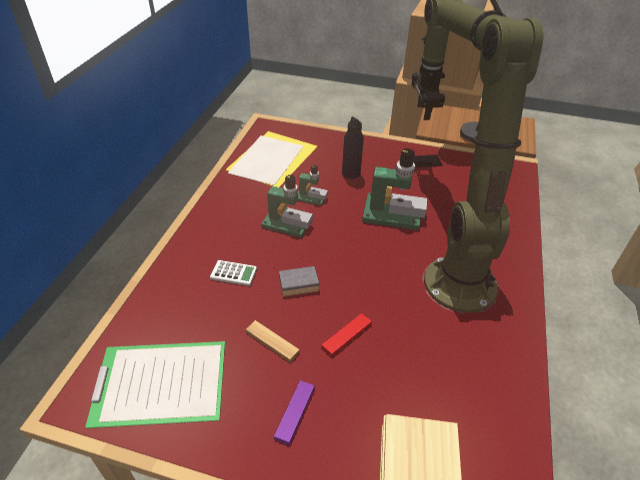

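Scene picture: three gauges, large (190,265), small (238,335) and middle (300,310). Three strip shapes: red (348,226), purple (418,211) and pale wood (405,242); there is also a board stack at (377,167). The pale strip matches the described colours, and the middle gauge is the one the job needs. I'll check sizes by triangulation and confirm in one crop.

```bash
cat > h.py <<'E'
from bench import *
import cv2,numpy as np
from scipy.spatial.transform import Rotation as R
def ray(n,p,st=None):
    c=calibration(n);f=240/np.tan(np.radians(c["vfov"])/2)
    d=(np.array(p,float)-[c["cx"],c["cy"]])/f
    if n=="wrist":
        a=np.hypot(*d);v=np.r_[d/max(a,1e-9)*np.sin(a),np.cos(a)]
        H=c["hand_eye"];T=R.from_rotvec(st["tool_rot"])
        return st["position"]+T.apply(H[:3,3]),T.apply(H[:3,:3]@v)
    M=R.from_rotvec(c["rvec"]).inv();v=np.r_[d,1]
    return M.apply(-c["tvec"]),M.apply(v)
def onz(n,p,z,st=None):
    o,v=ray(n,p,st);return o+v*(z-o[2])/v[2]
def tri(a,b):
    A=np.zeros((3,3));y=np.zeros(3)
    for o,v in(a,b):
        v=v/np.linalg.norm(v);P=np.eye(3)-np.outer(v,v);A+=P;y+=P@o
    return np.linalg.solve(A,y)
def mask(img,lo,hi):
    return cv2.inRange(cv2.cvtColor(img,cv2.COLOR_RGB2HSV),lo,hi)
def proj(n,P,st=None):
    c=calibration(n);f=240/np.tan(np.radians(c["vfov"])/2)
    P=np.array(P,float)
    if n=="wrist":
        H=c["hand_eye"];t=R.from_rotvec(st["tool_rot"]).inv().apply(P-st["position"])
        v=H[:3,:3].T@(t-H[:3,3]);a=np.arctan2(np.hypot(v[0],v[1]),v[2])
        return np.array([c["cx"],c["cy"]])+f*a*v[:2]/np.hypot(v[0],v[1])
    v=R.from_rotvec(c["rvec"]).apply(P)+c["tvec"];return f*v[:2]/v[2]+[c["cx"],c["cy"]]
E
python3 - <<'E'
from h import *
for nm,a,b in[("mid",(294.5,262),(291,182)),("big",(176,208),(406,159)),("small",(233,299),(314.5,171))]:
    print(nm,tri(ray("scene",a),ray("side",b)).round(3))
for n,(x0,y0,x1,y1) in{"scene":(385,222,425,262),"side":(240,315,305,365)}.items():
    im=cv2.imread(f"pics/{n}0.png")[:,:,::-1]
    m=mask(np.ascontiguousarray(im),(8,60,120),(28,255,255));k=np.zeros_like(m);k[y0:y1,x0:x1]=m[y0:y1,x0:x1]
    c=max(cv2.findContours(k,0,2)[0],key=cv2.contourArea)
    bx=cv2.boxPoints(cv2.minAreaRect(c))
    print(n,cv2.contourArea(c),bx.round(),[onz(n,p,.015)[:2].round(3) for p in bx])
a=cv2.imread("pics/scene0.png")[200:350,210:440]
b=cv2.imread("pics/side0.png")[150:370,230:350]
o=np.zeros((600,800,3),np.uint8);x=cv2.resize(a,(460,300));o[:300,:460]=x;x=cv2.resize(b,(324,594));o[:594,470:794]=x
cv2.imwrite("pics/c1.png",o)
E
```

```text
mid [ 0.581 -0.11   0.182]
big [ 0.238 -0.267  0.238]
small [ 0.548 -0.272  0.12 ]
scene 355.5 [[389. 229.]
 [399. 222.]
 [421. 254.]
 [412. 261.]] [array([0.402, 0.38 ]), array([0.388, 0.435]), array([0.574, 0.359]), array([0.583, 0.31 ])]
side 692.0 [[245. 330.]
 [253. 318.]
 [299. 349.]
 [291. 360.]] [array([0.565, 0.362]), array([0.558, 0.319]), array([0.402, 0.38 ]), array([0.41, 0.42])]
```

View pics/c1.png

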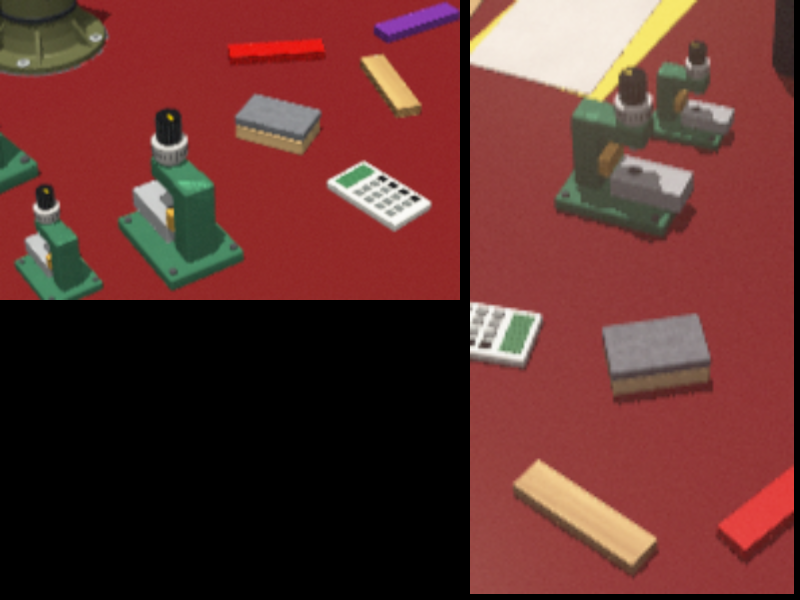

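The crop confirms it: the middle gauge (cap triangulates to z=0.182, as specified) has its mouth toward the robot. The pale strip with darker plies is at side picture (272,340). Next I go above the gauge's front for a wrist look.

```bash
cat >> h.py <<'E'
def go(p,psi=None):
    "tool-frame shift (mm) and turn to world position p, tool x at psi deg, pointing straight down"
    s=get_state();T=R.from_rotvec(s["tool_rot"])
    G=T if psi is None else R.from_matrix(np.array([[np.cos(np.radians(psi)),np.sin(np.radians(psi)),0],[np.sin(np.radians(psi)),-np.cos(np.radians(psi)),0],[0,0,-1]]))
    print("xyz",(T.inv().apply(np.array(p)-s["position"])*1000).round(1),"dr",(T.inv()*G).as_rotvec().round(4))
E
python3 - <<'E'
from h import *
print("bottle",onz("scene",(152,350),0),tri(ray("scene",(140,270)),ray("side",(353,122))))
go((.227,-.609,.36),20.4);go((.5,-.12,.36),180)
E
```

```text
bottle [ 0.46814636 -0.47103362  0.        ] [ 0.45618637 -0.45268317  0.23057121]
xyz [   0.     0.2 -121.4] dr [-0.0017  0.0001  0.0008]
xyz [ 426.7 -362.6 -120.8] dr [-6.0000e-04 -2.4000e-03 -2.7847e+00]
```

>>> send_rows:
  xyz:
    - [0,0,-40]
    - [0,0,-80]
    - [0,0,-120]
    - [32,-27,-120]
    - [64,-54,-120]
    - [96,-82,-120]
    - [128,-109,-120]
    - [160,-136,-120]
    - [192,-163,-120]
    - [224,-190,-120]
  dr:
    - [0,0,0]
    - [0,0,-0.12]
    - [0,0,-0.24]
    - [0,0,-0.36]
    - [0,0,-0.48]
    - [0,0,-0.6]
    - [0,0,-0.72]
    - [0,0,-0.84]
    - [0,0,-0.96]
    - [0,0,-1.08]

```text
time: 0.93
position: [0.37, -0.3525, 0.3592]
tool_rot: [-2.359, -2.074, 0.001]
ft_force: [1.3, -1.0, 0.6]
grip_width: 0.996
grip_force: 0.0
```

```bash
python3 - <<'E'
from h import *
print(get_state()["joint_positions"].round(3))
go((.5,-.12,.36),180)
E
```

```text
[ 1.051  0.006 -0.342  1.578  0.002  1.559  0.581]
xyz [247.3  99.2  -0.8] dr [-5.0000e-04 -3.0000e-04 -1.6991e+00]
```

>>> send_rows:
  xyz:
    - [35,14,0]
    - [70,28,0]
    - [105,42,0]
    - [140,56,0]
    - [175,70,0]
    - [210,84,0]
    - [247,99,0]
    - [247,99,0]
    - [247,99,0]
    - [247,99,0]
  dr:
    - [0,0,-0.12]
    - [0,0,-0.24]
    - [0,0,-0.36]
    - [0,0,-0.48]
    - [0,0,-0.6]
    - [0,0,-0.72]
    - [0,0,-0.84]
    - [0,0,-0.96]
    - [0,0,-1.08]
    - [0,0,-1.2]

```text
time: 1.77
position: [0.5007, -0.122, 0.359]
tool_rot: [-0.772, -3.044, 0.0]
ft_force: [0.3, -0.9, -0.4]
grip_width: 0.998
grip_force: 0.0
```

```bash
python3 - <<'E'
from h import *
s=get_state();print(s["joint_positions"].round(3),s["position"])
im=get_image("wrist");cv2.imwrite("pics/w1.png",im[:,:,::-1])
go((.5,-.12,.36),180)
E
```

```text
[ 0.79   0.028 -0.611  1.56   0.016  1.56   1.253] [ 0.50072644 -0.12197681  0.35904587]
xyz [ 1.7  2.  -1. ] dr [-2.000e-04 -1.000e-03 -4.923e-01]
```

View pics/w1.png

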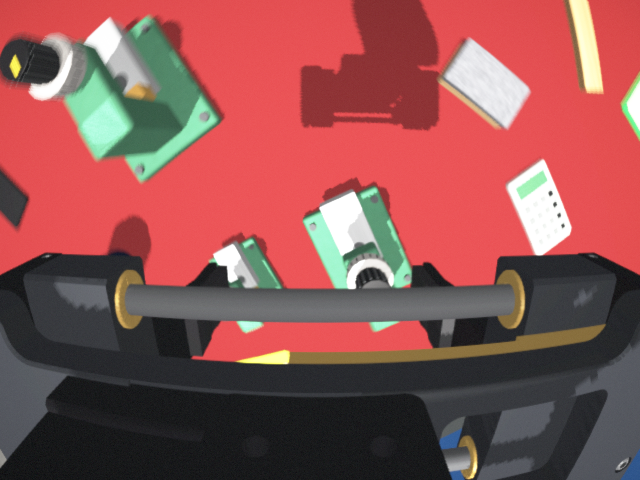

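The wrist picture shows the middle gauge with base front corners at about (305,217) and (375,186), anvil front edge from (320,205) to (353,190), and cap at (372,272). I'll map these to the world for position and yaw.

```bash
python3 - <<'E'
from h import *
s=get_state();im=cv2.imread("pics/w1.png")[:,:,::-1].copy()
g=mask(im,(55,50,40),(95,255,255));k=np.zeros_like(g);k[175:262,295:420]=g[175:262,295:420]
a=mask(im,(0,0,130),(180,60,255));j=np.zeros_like(a);j[180:262,312:372]=a[180:262,312:372]
for nm,m,z in(("base",k|j,.02),("anvil",j,.05)):
    c=max(cv2.findContours(m,0,2)[0],key=cv2.contourArea)
    ap=cv2.approxPolyDP(c,3,True)[:,0]
    for p in ap:print(nm,p,onz("wrist",p,z,s)[:2].round(4))
E
```

```text
base [375 187] [ 0.5301 -0.0541]
base [356 195] [ 0.5278 -0.0813]
base [351 189] [ 0.5176 -0.0835]
base [320 204] [ 0.5161 -0.129 ]
base [319 211] [ 0.5238 -0.1346]
base [303 219] [ 0.5233 -0.1585]
base [322 261] [ 0.5872 -0.1639]
base [371 261] [ 0.6195 -0.1043]
base [368 254] [ 0.6083 -0.1036]
base [378 254] [ 0.615  -0.0913]
base [369 242] [ 0.5936 -0.0948]
base [372 231] [ 0.5817 -0.0844]
base [386 261] [ 0.6296 -0.0858]
base [407 261] [ 0.6442 -0.0594]
anvil [351 189] [ 0.513 -0.084]
anvil [319 207] [ 0.5143 -0.1295]
anvil [341 255] [ 0.5827 -0.1341]
anvil [352 250] [ 0.5834 -0.1186]
anvil [357 242] [ 0.577  -0.1082]
anvil [371 241] [ 0.5843 -0.0917]
anvil [371 229] [ 0.5702 -0.0848]
```

```bash
python3 - <<'E'
from h import *
go((.45,.384,.22),159)
E
```

```text
xyz [283.9 422.5 139.1] dr [-0.0004 -0.0009 -0.1258]
```

>>> send_rows:
  xyz:
    - [20,30,0]
    - [40,60,0]
    - [62,92,0]
    - [84,125,0]
    - [106,158,5]
    - [128,190,15]
    - [150,223,25]
    - [171,255,35]
    - [192,286,50]
    - [213,317,65]
  dr:
    - [0,0,0]
    - [0,0,0]
    - [0,0,-0.02]
    - [0,0,-0.04]
    - [0,0,-0.06]
    - [0,0,-0.08]
    - [0,0,-0.1]
    - [0,0,-0.126]
    - [0,0,-0.126]
    - [0,0,-0.126]

```text
time: 2.65
position: [0.4672, 0.2589, 0.2943]
tool_rot: [0.597, 3.083, -0.0]
ft_force: [1.1, -0.3, 0.0]
grip_width: 1.004
grip_force: 0.0
```

```bash
python3 - <<'E'
from h import *
print(get_state()["joint_positions"].round(3))
go((.45,.384,.22),159)
E
```

```text
[ 0.372  0.135 -1.005  1.627  0.117  1.441  0.545]
xyz [ 62.7 109.6  74.2] dr [ 0.0001  0.0017 -0.0159]
```

>>> send_rows:
  xyz:
    - [12,20,12]
    - [24,42,26]
    - [36,64,40]
    - [48,86,56]
    - [57,102,68]
    - [63,110,74]
    - [63,110,74]
    - [63,110,74]
    - [63,110,74]
    - [63,110,74]
  dr:
    - [0,0,-0.016]
    - [0,0,-0.016]
    - [0,0,-0.016]
    - [0,0,-0.016]
    - [0,0,-0.016]
    - [0,0,-0.016]
    - [0,0,-0.016]
    - [0,0,-0.016]
    - [0,0,-0.016]
    - [0,0,-0.016]
  jaw: 70

```text
time: 3.48
position: [0.451, 0.3816, 0.2214]
tool_rot: [0.571, 3.087, -0.0]
ft_force: [-0.1, -0.3, 0.0]
grip_width: 0.803
grip_force: 0.0
```

```bash
python3 - <<'E'
from h import *
s=get_state();print(s["joint_positions"].round(3),s["position"])
im=get_image("wrist");cv2.imwrite("pics/w2.png",im[:,:,::-1])
m=mask(im,(10,60,120),(30,255,255));m[275:]=0
c=max(cv2.findContours(m,0,2)[0],key=cv2.contourArea)
W=np.array([onz("wrist",p,.018,s)[:2] for p in c[:,0]],np.float32)*1000
r=cv2.minAreaRect(W);print(r,cv2.boxPoints(r)/1000, cv2.boundingRect(c))
E
```

```text
[ 0.072  0.358 -1.012  1.604  0.311  1.351  0.226] [0.45099149 0.38158355 0.22141701]
((502.09442138671875, 748.2669677734375), (363.37506103515625, 32.11867904663086), 0.056585945188999176) [[0.32039112 0.76414686]
 [0.32042286 0.7320282 ]
 [0.6837977  0.73238707]
 [0.683766   0.76450574]] (569, 0, 71, 275)
```

View pics/w2.png

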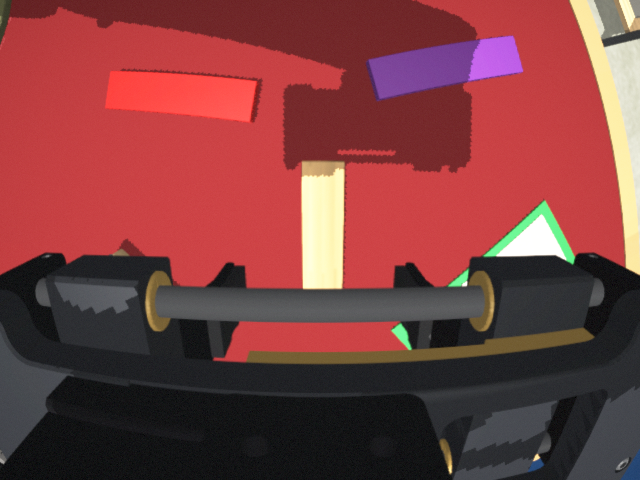

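The wrist picture shows the strip between columns 302 and 344, with its near end at row 161 and well aligned between the fingers. Computing the grasp.

```bash
python3 - <<'E'
from h import *
s=get_state();T=R.from_rotvec(s["tool_rot"])
for p in((302,162),(344,162),(302.5,280),(344.5,280)):
    w=onz("wrist",p,.018,s);print(p,w.round(4),(T.inv().apply(w-s["position"])*1000).round(1))
E
```

```text
(302, 162) [0.4027 0.3836 0.018 ] [ 46.  -15.5 203.3]
(344, 162) [0.4167 0.4203 0.018 ] [ 46.1  23.8 203.4]
(302.5, 280) [0.5121 0.341  0.018 ] [-71.3 -16.2 203.5]
(344.5, 280) [0.5272 0.3805 0.018 ] [-71.3  26.1 203.6]
```

```bash
python3 - <<'E'
import bench
print([n for n in dir(bench) if n[0]!='_']);print(getattr(bench,"nose_length",None))
E
```

```text
['MotionError', 'calibration', 'close_job', 'get_image', 'get_state', 'nose_length']
0.017
```

>>> send_rows:
  xyz:
    - [1,2,20]
    - [3,4,55]
    - [4,4.5,90]
    - [4,4.5,120]
    - [4,4.5,145]
    - [4,4.5,165]
    - [4,4.5,178]
    - [4,4.5,186]
    - [4,4.5,190]
    - [4,4.5,190]
  dr:
    - [0,0,0]
    - [0,0,0]
    - [0,0,0]
    - [0,0,0]
    - [0,0,0]
    - [0,0,0]
    - [0,0,0]
    - [0,0,0]
    - [0,0,0]
    - [0,0,0]

```text
time: 4.37
position: [0.4479, 0.3884, 0.0307]
tool_rot: [0.568, 3.09, 0.0]
ft_force: [0.3, 0.5, -0.9]
grip_width: 0.806
grip_force: 0.0
```

>>> send_rows:
  xyz:
    - [0,0,6]
    - [0,0,11]
    - [0,0,11.5]
    - [0,0,11.5]
    - [0,0,11.5]
    - [0,0,11.5]
    - [0,0,11.5]
    - [0,0,11.5]
    - [0,0,11.5]
    - [0,0,11.5]
  dr:
    - [0,0,0]
    - [0,0,0]
    - [0,0,0]
    - [0,0,0]
    - [0,0,0]
    - [0,0,0]
    - [0,0,0]
    - [0,0,0]
    - [0,0,0]
    - [0,0,0]
  jaw: 30
  grip_force: 35

```text
time: 5.2
position: [0.4476, 0.3887, 0.0193]
tool_rot: [0.567, 3.09, 0.0]
ft_force: [-0.7, -0.1, 3.0]
grip_width: 0.458
grip_force: 34.8
```

>>> send_rows:
  xyz:
    - [0,0,0]
    - [0,0,0]
    - [0,0,0]
    - [0,0,-10]
    - [0,0,-25]
    - [0,0,-50]
    - [0,0,-80]
    - [0,0,-110]
    - [0,0,-140]
    - [0,0,-150]
  dr:
    - [0,0,0]
    - [0,0,0]
    - [0,0,0]
    - [0,0,0]
    - [0,0,0]
    - [0,0,0]
    - [0,0,0]
    - [0,0,0]
    - [0,0,0]
    - [0,0,0]

```text
time: 6.03
position: [0.4487, 0.3908, 0.1748]
tool_rot: [0.565, 3.085, 0.009]
ft_force: [0.7, 1.4, 0.5]
grip_width: 0.46
grip_force: 34.8
```

```bash
python3 - <<'E'
from h import *
s=get_state();print(s["joint_positions"].round(3),s["position"],s["grip_width"],s["grip_force"])
g=np.radians(-3.5);c=np.array([.584,-.110]);u=np.array([np.cos(g),np.sin(g)])
for x in(-.165,-.150,-.093):print(x,c+u*x,np.hypot(*(c+u*x)))
p=c-.155*u
go((p[0],p[1],.17),176.5)
E
```

```text
[ 0.041  0.402 -0.995  1.658  0.353  1.267  0.186] [0.44870336 0.39079292 0.17484214] 0.460258415507766 34.83766973018646
-0.165 [ 0.41930776 -0.09992699] 0.4310503446965592
-0.15 [ 0.43427978 -0.10084272] 0.4458342534079662
-0.093 [ 0.49117346 -0.10432249] 0.5021300155710072
xyz [-156.  -466.3    2.5] dr [ 0.0057  0.005  -0.3012]
```

>>> send_rows:
  xyz:
    - [-9,-25,0]
    - [-19,-56,0]
    - [-31,-93,0]
    - [-43,-130,0]
    - [-55,-167,0]
    - [-67,-204,0]
    - [-79,-241,0]
    - [-91,-278,0]
    - [-102,-312,0]
    - [-112,-340,0]
  dr:
    - [0,0,-0.03]
    - [0,0,-0.06]
    - [0,0,-0.09]
    - [0,0,-0.12]
    - [0,0,-0.15]
    - [0,0,-0.18]
    - [0,0,-0.21]
    - [0,0,-0.24]
    - [0,0,-0.27]
    - [0,0,-0.3]

```text
time: 6.87
position: [0.4307, 0.0279, 0.1694]
tool_rot: [0.099, 3.139, -0.004]
ft_force: [0.6, -0.5, -1.0]
grip_width: 0.455
grip_force: 34.8
```

```bash
python3 - <<'E'
from h import *
s=get_state();print(s["joint_positions"].round(3),s["position"])
g=np.radians(-3.5);c=np.array([.584,-.110]);u=np.array([np.cos(g),np.sin(g)])
p=c-.16*u
go((p[0],p[1],.17),176.5)
E
```

```text
[ 0.797 -0.103 -0.866  2.028 -0.082  1.181  1.472] [0.43074432 0.02792818 0.16941626]
xyz [  -1.7 -128.3   -0.3] dr [-0.0024  0.0009 -0.0023]
```

>>> send_rows:
  xyz:
    - [0,-20,0]
    - [0,-40,0]
    - [0,-62,0]
    - [0,-84,0]
    - [-1,-104,0]
    - [-2,-120,0]
    - [-2,-128,0]
    - [-2,-128,0]
    - [-2,-128,0]
    - [-2,-128,0]
  dr:
    - [0,0,0]
    - [0,0,0]
    - [0,0,0]
    - [0,0,0]
    - [0,0,0]
    - [0,0,0]
    - [0,0,0]
    - [0,0,0]
    - [0,0,0]
    - [0,0,0]

```text
time: 7.7
position: [0.4256, -0.0956, 0.1691]
tool_rot: [-0.096, -3.14, -0.0]
ft_force: [0.5, -0.2, -1.0]
grip_width: 0.457
grip_force: 34.8
```

```bash
python3 - <<'E'
from h import *
s=get_state();print(s["joint_positions"].round(3),s["position"],s["tool_rot"])
a=get_image("wrist")[:300,120:520][:,:,::-1];b=get_image("side")[120:270,200:440][:,:,::-1];c=get_image("scene")[180:330,180:400][:,:,::-1]
o=np.zeros((600,800,3),np.uint8);o[:300,:400]=a;o[300:,:480]=cv2.resize(b,(480,300));o[:300,400:800]=cv2.resize(c,(400,273))[:300] if 0 else np.vstack([cv2.resize(c,(400,273)),np.zeros((27,400,3),np.uint8)])
cv2.imwrite("pics/c2.png",o)
E
```

```text
[ 0.908 -0.079 -0.708  2.022 -0.056  1.18   1.732] [ 0.42562925 -0.09561371  0.16911243] [-9.59160387e-02 -3.14011774e+00 -2.83817032e-04]
```

View pics/c2.png

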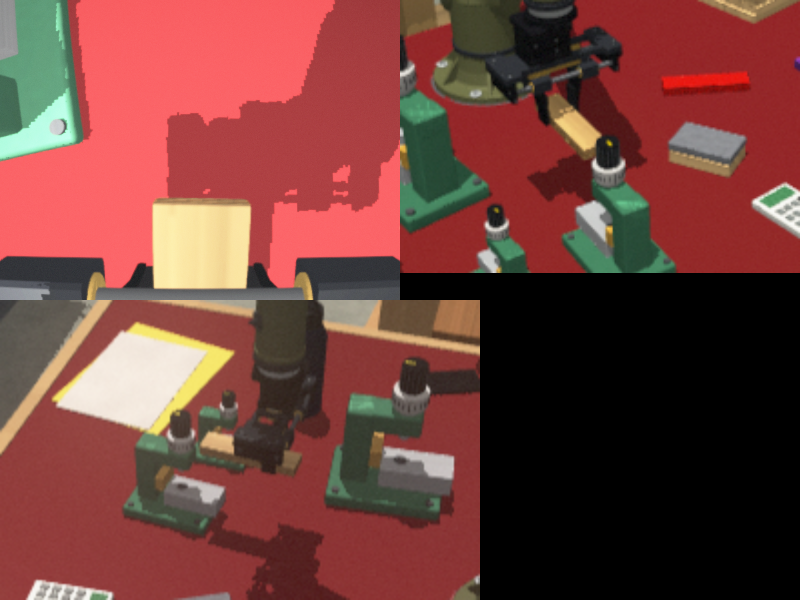

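Crop: the strip is held nearly level in line with the mouth. The wrist view shows its outer end square between the fingers. Lowering in front of the head next.

```bash
python3 - <<'E'
from h import *
g=np.radians(-3.7);c=np.array([.584,-.110]);u=np.array([np.cos(g),np.sin(g)])
p=c-.158*u
go((p[0],p[1],.076),176.3)
E
```

```text
xyz [-0.9 -3.9 93.1] dr [-0.0001 -0.      0.0037]
```

>>> send_rows:
  xyz:
    - [-1,-4,5]
    - [-1,-4,18]
    - [-1,-4,35]
    - [-1,-4,52]
    - [-1,-4,68]
    - [-1,-4,80]
    - [-1,-4,88]
    - [-1,-4,93]
    - [-1,-4,93]
    - [-1,-4,93]
  dr:
    - [0,0,0.004]
    - [0,0,0.004]
    - [0,0,0.004]
    - [0,0,0.004]
    - [0,0,0.004]
    - [0,0,0.004]
    - [0,0,0.004]
    - [0,0,0.004]
    - [0,0,0.004]
    - [0,0,0.004]

```text
time: 8.68
position: [0.4265, -0.101, 0.0762]
tool_rot: [0.105, 3.14, 0.0]
ft_force: [-0.4, 1.0, -0.2]
grip_width: 0.452
grip_force: 34.8
```

```bash
python3 - <<'E'
from h import *
s=get_state();print(s["position"].round(4),s["ft_force"].round(2),s["torque"].round(3))
b=get_image("side")[165:265,240:390][:,:,::-1];c=get_image("scene")[220:340,220:370][:,:,::-1]
o=np.zeros((600,800,3),np.uint8);o[:400,:600]=cv2.resize(b,(600,400),interpolation=2);o[400:,:250]=cv2.resize(c,(250,200),interpolation=2)
o=np.zeros((600,800,3),np.uint8);o[:267,:400]=cv2.resize(b,(400,267),interpolation=2);o[:320,400:]=cv2.resize(c,(400,320),interpolation=2)
cv2.imwrite("pics/c3.png",o[:320])
E
```

```text
[ 0.4265 -0.101   0.0762] [-0.39  0.97 -0.21] [ 0.082 -0.15  -0.006]
```

View pics/c3.png

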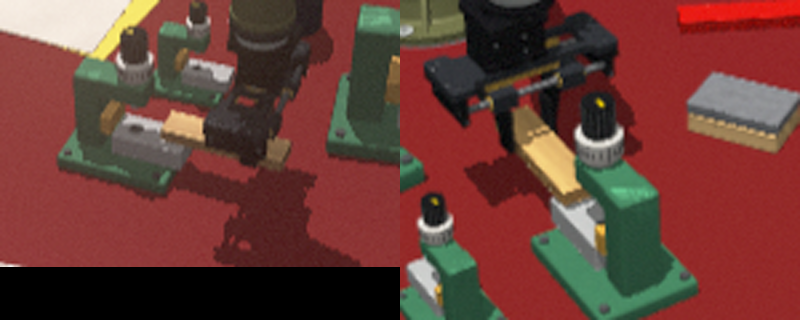

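The strip's inner end is over the rest, roughly centred and parallel (side crop end at (165,128)). I'll lower to feel for the rest.

>>> send_rows:
  xyz:
    - [0,0,1]
    - [0,0,2]
    - [0,0,3]
    - [0,0,4]
    - [0,0,4]
    - [-5,0,4]
    - [-10,0,4]
    - [-15,0,4]
    - [-15,0,4]
    - [-15,0,4]
  dr:
    - [0,0,0]
    - [0,0,0]
    - [0,0,0]
    - [0,0,0]
    - [0,0,0]
    - [0,0,0]
    - [0,0,0]
    - [0,0,0]
    - [0,0,0]
    - [0,0,0]

```text
time: 9.62
position: [0.4417, -0.1018, 0.072]
tool_rot: [0.104, 3.14, 0.001]
ft_force: [-0.7, -1.1, -0.6]
grip_width: 0.456
grip_force: 34.8
```

>>> send_rows:
  xyz:
    - [0,0,0.5]
    - [0,0,1]
    - [0,0,1.5]
    - [0,0,1.5]
    - [0,0,1.5]
    - [0,0,1.5]
    - [0,0,1.5]
    - [0,0,1.5]
    - [0,0,1.5]
    - [0,0,1.5]
  dr:
    - [0,0,0]
    - [0,0,0]
    - [0,0,0]
    - [0,0,0]
    - [0,0,0]
    - [0,0,0]
    - [0,0,0]
    - [0,0,0]
    - [0,0,0]
    - [0,0,0]

```text
time: 10.45
position: [0.4412, -0.102, 0.0706]
tool_rot: [0.105, 3.14, -0.0]
ft_force: [-0.0, -0.3, -1.0]
grip_width: 0.455
grip_force: 34.8
```

```bash
python3 - <<'E'
from h import *
s=get_state();print(s["position"].round(4),s["ft_force"].round(2),s["torque"].round(3),s["grip_width"])
E
```

```text
[ 0.4412 -0.102   0.0706] [-0.04 -0.28 -0.99] [ 0.084 -0.119 -0.008] 0.45546518403805963
```

>>> send_rows:
  xyz:
    - [-4,0,0]
    - [-9,0,0]
    - [-14,0,0]
    - [-19,0,0]
    - [-24,0,0]
    - [-29,0,0]
    - [-34,0,0]
    - [-38,0,0]
    - [-40,0,0]
    - [-40,0,0]
  dr:
    - [0,0,0]
    - [0,0,0]
    - [0,0,0]
    - [0,0,0]
    - [0,0,0]
    - [0,0,0]
    - [0,0,0]
    - [0,0,0]
    - [0,0,0]
    - [0,0,0]

```text
time: 11.28
position: [0.4816, -0.1046, 0.0705]
tool_rot: [0.105, 3.14, 0.001]
ft_force: [0.3, -0.4, 0.3]
grip_width: 0.456
grip_force: 34.8
```

```bash
python3 - <<'E'
from h import *
s=get_state();print(s["position"].round(4),s["ft_force"].round(2),s["torque"].round(3),s["grip_width"])
b=get_image("side")[165:245,240:360][:,:,::-1];c=get_image("scene")[230:340,240:350][:,:,::-1]
cv2.imwrite("pics/c4.png",np.hstack([cv2.resize(b,(480,320),interpolation=2),cv2.resize(c,(320,320),interpolation=2)]))
E
```

```text
[ 0.4816 -0.1046  0.0705] [ 0.34 -0.44  0.31] [ 0.128 -0.131  0.009] 0.45634837194327826
```

View pics/c4.png

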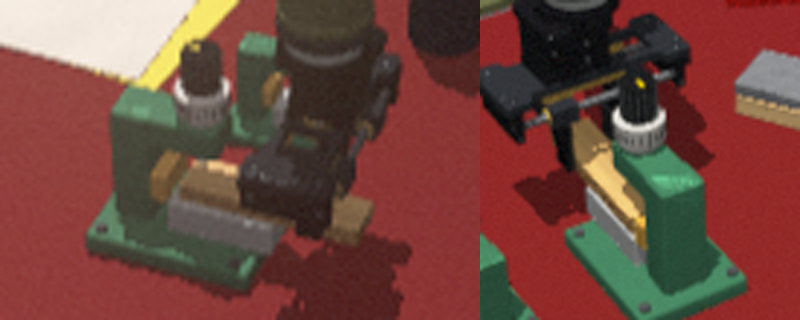

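The strip is under the foot, about a centimetre from the stop. I'll ease the grip so that any push is limited by slip, then butt gently.

>>> send_rows:
  xyz:
    - [0,0,0.5]
    - [0,0,1]
    - [0,0,1]
    - [-1,0,1]
    - [-2.5,0,1]
    - [-4,0,1]
    - [-5.5,0,1]
    - [-7,0,1]
    - [-8,0,1]
    - [-8,0,1]
  dr:
    - [0,0,0]
    - [0,0,0]
    - [0,0,0]
    - [0,0,0]
    - [0,0,0]
    - [0,0,0]
    - [0,0,0]
    - [0,0,0]
    - [0,0,0]
    - [0,0,0]
  grip_force: 6

```text
time: 12.22
position: [0.4895, -0.1052, 0.0696]
tool_rot: [0.105, 3.14, 0.0]
ft_force: [-0.4, -0.1, -1.2]
grip_width: 0.464
grip_force: 6.0
```

>>> send_rows:
  xyz:
    - [-0.5,0,0]
    - [-1,0,0]
    - [-1.5,0,0]
    - [-2,0,0]
    - [-2.5,0,0]
    - [-3,0,0]
    - [-3.5,0,0]
    - [-4,0,0]
    - [-4,0,0]
    - [-4,0,0]
  dr:
    - [0,0,0]
    - [0,0,0]
    - [0,0,0]
    - [0,0,0]
    - [0,0,0]
    - [0,0,0]
    - [0,0,0]
    - [0,0,0]
    - [0,0,0]
    - [0,0,0]

```text
time: 13.05
position: [0.4913, -0.1054, 0.0692]
tool_rot: [-0.105, -3.136, 0.0]
ft_force: [-6.2, 0.1, 3.9]
grip_width: 0.464
grip_force: 6.0
```

```bash
python3 - <<'E'
from h import *
s=get_state();print(s["position"].round(4),s["ft_force"].round(2),s["torque"].round(3),s["grip_width"],s["grip_force"])
E
```

```text
[ 0.4913 -0.1054  0.0692] [-6.18  0.08  3.94] [ 0.119  1.172 -0.056] 0.4641928078556673 5.988617464900017
```

>>> send_rows:
  xyz:
    - [0,0,0]
    - [0,0,0]
    - [0,0,0]
    - [0,0,0]
    - [0,0,0]
    - [0,0,0]
    - [0,0,0]
    - [0,0,0]
    - [0,0,0]
    - [0,0,0]
  dr:
    - [0,0,0]
    - [0,0,0]
    - [0,0,0]
    - [0,0,0]
    - [0,0,0]
    - [0,0,0]
    - [0,0,0]
    - [0,0,0]
    - [0,0,0]
    - [0,0,0]
  jaw: 65

```text
time: 13.88
position: [0.4931, -0.1055, 0.0695]
tool_rot: [0.105, 3.14, -0.0]
ft_force: [0.8, 0.6, -0.5]
grip_width: 0.744
grip_force: 0.0
```

>>> send_rows:
  xyz:
    - [0,0,-5]
    - [0,0,-15]
    - [0,0,-30]
    - [0,0,-50]
    - [4,0,-70]
    - [8,0,-90]
    - [12,0,-110]
    - [16,0,-135]
    - [20,0,-155]
    - [20,0,-165]
  dr:
    - [0,0,0]
    - [0,0,0]
    - [0,0,0]
    - [0,0,0]
    - [0,0,0]
    - [0,0,0]
    - [0,0,0]
    - [0,0,0]
    - [0,0,0]
    - [0,0,0]

```text
time: 14.72
position: [0.474, -0.1041, 0.2382]
tool_rot: [0.104, 3.136, -0.004]
ft_force: [1.3, 0.7, -0.3]
grip_width: 0.747
grip_force: 0.0
```

```bash
python3 - <<'E'
from h import *
s=get_state();print(s["position"].round(4),s["joint_positions"].round(3))
im=get_image("wrist")
cv2.imwrite("pics/w3.png",im[60:340,170:470][:,:,::-1].repeat(2,0).repeat(2,1))
cv2.imwrite("pics/w3f.png",im[:,:,::-1]);cv2.imwrite("pics/side3.png",get_image("side")[:,:,::-1])
for P in((-.135,-.02,.068),(-.135,.02,.068),(-.07,-.024,.05),(-.07,.024,.05),(0,0,.2)):
    g=np.radians(-3.7);w=[.584+np.cos(g)*P[0]-np.sin(g)*P[1],-.11+np.sin(g)*P[0]+np.cos(g)*P[1],P[2]]
    print(P,proj("wrist",w,s).round(1))
E
```

```text
[ 0.474  -0.1041  0.2382] [ 0.896 -0.01  -0.724  1.829 -0.005  1.315  1.678]
(-0.135, -0.02, 0.068) [297.2 187.9]
(-0.135, 0.02, 0.068) [344.  187.8]
(-0.07, -0.024, 0.05) [295.2 254.1]
(-0.07, 0.024, 0.05) [346.1 254. ]
(0, 0, 0.2) [321.1 423.9]
```

View pics/w3.png

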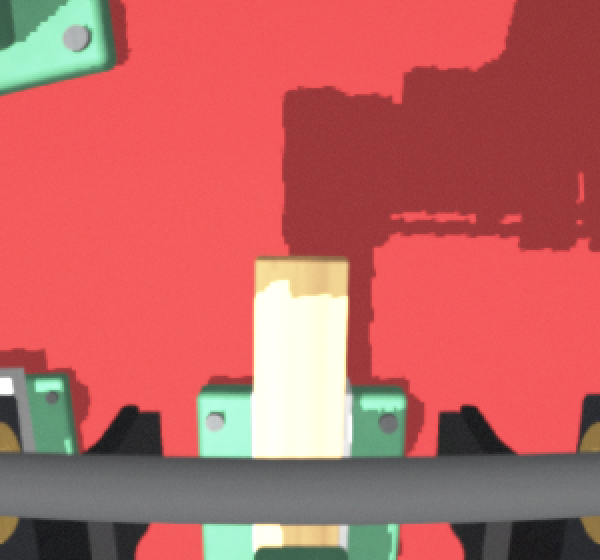

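Crop: the strip end spans (256–348, 258) and lies centred and parallel between the base edges (198 and 406), with the rest just showing on its right. It is home. Now the cap.

```bash
python3 - <<'E'
from h import *
go((.584,-.110,.238),222);go((.584,-.110,.183),222)
E
```

```text
xyz [-109.7    1.6   -0.6] dr [-0.0037  0.0033 -0.7999]
xyz [-109.4    1.8   54.4] dr [-0.0037  0.0033 -0.7999]
```

>>> send_rows:
  xyz:
    - [-10,0,0]
    - [-25,0,0]
    - [-45,0,0]
    - [-65,1,0]
    - [-85,1.5,0]
    - [-100,1.5,0]
    - [-109.5,1.7,0]
    - [-109.5,1.7,0]
    - [-109.5,1.7,0]
    - [-109.5,1.7,0]
  dr:
    - [0,0,-0.1]
    - [0,0,-0.2]
    - [0,0,-0.3]
    - [0,0,-0.4]
    - [0,0,-0.5]
    - [0,0,-0.6]
    - [-0.002,0.002,-0.7]
    - [-0.003,0.003,-0.8]
    - [-0.003,0.003,-0.8]
    - [-0.003,0.003,-0.8]

```text
time: 15.65
position: [0.582, -0.1094, 0.233]
tool_rot: [1.121, -2.93, -0.008]
ft_force: [0.1, 0.0, 0.6]
grip_width: 0.744
grip_force: 0.0
```

```bash
python3 - <<'E'
from h import *
s=get_state();print(s["position"].round(4),s["joint_positions"].round(3))
cv2.imwrite("pics/w4.png",get_image("wrist")[150:450,120:520][:,:,::-1].repeat(2,0).repeat(2,1))
print(proj("wrist",(.584,-.110,.2),s))
go((.584,-.110,.183),222)
E
```

```text
[ 0.582  -0.1094  0.233 ] [ 0.812  0.298 -0.808  1.582  0.216  1.361  2.281]
[315.78370726 273.77097546]
xyz [-1.3 -2.  50.4] dr [ 0.0055 -0.0023 -0.0023]
```

View pics/w4.png

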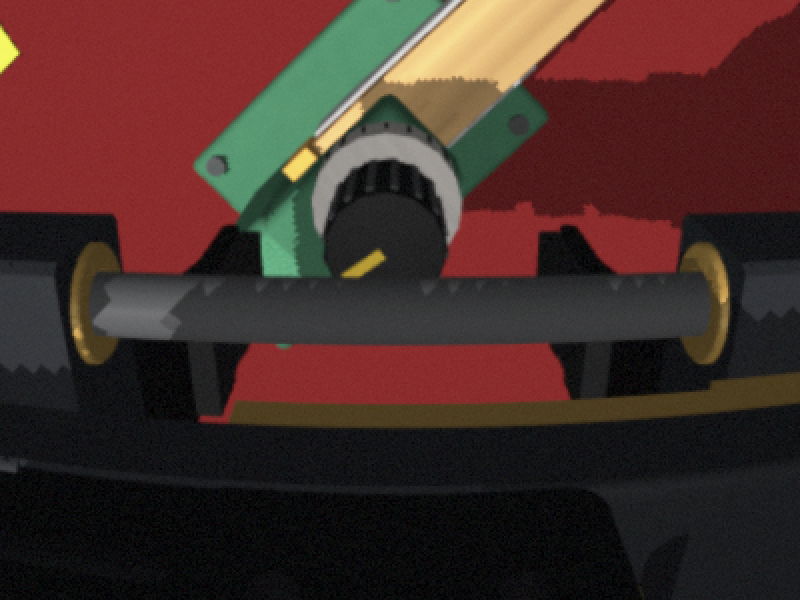

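Crop: the cap top disc is centred at about (386,251), i.e. full (313,275.5), 1.3 mm from the prediction, with its yellow mark at (365,265). The strip end sits at the brass stop. Descending with that correction.

>>> send_rows:
  xyz:
    - [-1,-2,5]
    - [-2,-3,12]
    - [-2,-3.3,22]
    - [-2,-3.3,32]
    - [-2,-3.3,40]
    - [-2,-3.3,46]
    - [-2,-3.3,50]
    - [-2,-3.3,50]
    - [-2,-3.3,50]
    - [-2,-3.3,50]
  dr:
    - [0.002,-0.001,0]
    - [0.005,-0.002,0]
    - [0.005,-0.002,0]
    - [0.005,-0.002,0]
    - [0.005,-0.002,0]
    - [0.005,-0.002,0]
    - [0.005,-0.002,0]
    - [0.005,-0.002,0]
    - [0.005,-0.002,0]
    - [0.005,-0.002,0]

```text
time: 16.53
position: [0.5864, -0.1108, 0.185]
tool_rot: [-1.126, 2.931, -0.002]
ft_force: [0.1, -0.1, 0.0]
grip_width: 0.747
grip_force: 0.0
```

```bash
python3 - <<'E'
from h import *
s=get_state();print(s["position"].round(4),s["ft_force"].round(2),s["torque"].round(3));go((.584,-.11,.183),222)
E
```

```text
[ 0.5864 -0.1108  0.185 ] [ 0.13 -0.1   0.01] [ 0.168 -0.123 -0.047]
xyz [1.3 2.2 2. ] dr [-0.0019  0.0009  0.0002]
```

>>> send_rows:
  xyz:
    - [0,0,0.5]
    - [0,0,1]
    - [0,0,1]
    - [0,0,1]
    - [0,0,1]
    - [0,0,1]
    - [0,0,1]
    - [0,0,1]
    - [0,0,1]
    - [0,0,1]
  dr:
    - [0,0,0]
    - [0,0,0]
    - [0,0,0]
    - [0,0,0]
    - [0,0,0]
    - [0,0,0]
    - [0,0,0]
    - [0,0,0]
    - [0,0,0]
    - [0,0,0]
  jaw: 20
  grip_force: 50

```text
time: 17.37
position: [0.586, -0.1107, 0.1836]
tool_rot: [-1.126, 2.932, -0.001]
ft_force: [-0.8, -0.5, 0.8]
grip_width: 0.359
grip_force: 50.0
```

```bash
python3 - <<'E'
from h import *
s=get_state();print(s["position"].round(4),s["ft_force"].round(2),s["torque"].round(3),s["grip_width"],s["grip_force"])
E
```

```text
[ 0.586  -0.1107  0.1836] [-0.81 -0.47  0.82] [0.232 0.073 0.025] 0.35898545263716847 49.99817135743797
```

>>> send_rows:
  xyz:
    - [0,0,0]
    - [0,0,0]
    - [0,0,0]
    - [0,0,0]
    - [0,0,0]
    - [0,0,0]
    - [0,0,0]
    - [0,0,0]
    - [0,0,0]
    - [0,0,0]
  dr:
    - [0,0,0.1]
    - [0,0,0.2]
    - [0,0,0.3]
    - [0,0,0.4]
    - [0,0,0.5]
    - [0,0,0.6]
    - [0,0,0.7]
    - [0,0,0.8]
    - [0,0,0.9]
    - [0,0,1.0]

```text
time: 18.2
position: [0.5862, -0.1116, 0.1836]
tool_rot: [0.425, 3.111, -0.003]
ft_force: [-0.5, -1.0, 0.9]
grip_width: 0.353
grip_force: 50.0
```

```bash
cat > t.py <<'E'
from h import *
s=get_state();r=R.from_rotvec(s["tool_rot"]).as_matrix()
print(s["time"],s["position"].round(4),s["ft_force"].round(1),s["torque"].round(3),"q7",s["joint_positions"][6].round(3),"psi",np.degrees(np.arctan2(r[1,0],r[0,0])).round(1),"tau7",s["joint_torque"].round(2)[6],s["grip_width"])
E
python3 t.py
```

```text
18.2 [ 0.5862 -0.1116  0.1836] [-0.5 -1.   0.9] [-0.238 -0.112  0.213] q7 1.3 psi 164.4 tau7 1.02 0.3533479063106668
```

>>> send_rows:
  xyz:
    - [0,0,0]
    - [0,0,0]
    - [0,0,0]
    - [0,0,0]
    - [0,0,0]
    - [0,0,0]
    - [0,0,0]
    - [0,0,0]
    - [0,0,0]
    - [0,0,0]
  dr:
    - [0,0,0.05]
    - [0,0,0.1]
    - [0,0,0.15]
    - [0,0,0.2]
    - [0,0,0.25]
    - [0,0,0.3]
    - [0,0,0.35]
    - [0,0,0.4]
    - [0,0,0.45]
    - [0,0,0.5]

```text
time: 19.03
position: [0.5859, -0.1121, 0.1836]
tool_rot: [1.178, 2.91, -0.003]
ft_force: [-0.5, -2.4, 1.5]
grip_width: 0.352
grip_force: 50.0
```

```bash
python3 t.py
```

```text
19.0333 [ 0.5859 -0.1121  0.1836] [-0.5 -2.4  1.5] [-0.419  0.07   0.214] q7 0.821 psi 135.9 tau7 0.42 0.35193921969561986
```

Still free (0.21 N m). Continuing.

>>> send_rows:
  xyz:
    - [0,0,0]
    - [0,0,0]
    - [0,0,0]
    - [0,0,0]
    - [0,0,0]
    - [0,0,0]
    - [0,0,0]
    - [0,0,0]
    - [0,0,0]
    - [0,0,0]
  dr:
    - [0,0,0.05]
    - [0,0,0.1]
    - [0,0,0.15]
    - [0,0,0.2]
    - [0,0,0.25]
    - [0,0,0.3]
    - [0,0,0.35]
    - [0,0,0.4]
    - [0,0,0.45]
    - [0,0,0.5]

```text
time: 19.87
position: [0.5855, -0.1123, 0.1836]
tool_rot: [1.862, 2.528, -0.004]
ft_force: [-0.6, -2.7, 1.9]
grip_width: 0.352
grip_force: 50.0
```

```bash
python3 t.py
```

```text
19.8667 [ 0.5855 -0.1123  0.1836] [-0.6 -2.7  1.9] [-0.462  0.36   0.195] q7 0.337 psi 107.3 tau7 0.42 0.3517743836058124
```

>>> send_rows:
  xyz:
    - [0,0,0]
    - [0,0,0]
    - [0,0,0]
    - [0,0,0]
    - [0,0,0]
    - [0,0,0]
    - [0,0,0]
    - [0,0,0]
    - [0,0,0]
    - [0,0,0]
  dr:
    - [0,0,0.05]
    - [0,0,0.1]
    - [0,0,0.15]
    - [0,0,0.2]
    - [0,0,0.25]
    - [0,0,0.3]
    - [0,0,0.35]
    - [0,0,0.4]
    - [0,0,0.45]
    - [0,0,0.5]

```text
time: 20.7
position: [0.585, -0.1123, 0.1835]
tool_rot: [2.43, 1.989, -0.004]
ft_force: [-3.4, -1.7, 3.5]
grip_width: 0.351
grip_force: 50.0
```

```bash
python3 t.py
```

```text
20.7 [ 0.585  -0.1123  0.1835] [-3.4 -1.7  3.5] [-0.462  0.656  0.195] q7 -0.148 psi 78.6 tau7 0.42 0.35097296585289967
```

>>> send_rows:
  xyz:
    - [0,0,0]
    - [0,0,0]
    - [0,0,0]
    - [0,0,0]
    - [0,0,0]
    - [0,0,0]
    - [0,0,0]
    - [0,0,0]
    - [0,0,0]
    - [0,0,0]
  dr:
    - [0,0,0.05]
    - [0,0,0.1]
    - [0,0,0.15]
    - [0,0,0.2]
    - [0,0,0.25]
    - [0,0,0.3]
    - [0,0,0.35]
    - [0,0,0.4]
    - [0,0,0.45]
    - [0,0,0.5]

```text
time: 21.53
position: [0.5846, -0.1121, 0.1835]
tool_rot: [2.847, 1.326, -0.005]
ft_force: [-4.4, -1.6, 2.9]
grip_width: 0.353
grip_force: 50.0
```

```bash
python3 t.py
```

```text
21.5333 [ 0.5846 -0.1121  0.1835] [-4.4 -1.6  2.9] [-0.345  1.024  0.144] q7 -0.634 psi 50.0 tau7 0.42 0.3532879601523865
```

>>> send_rows:
  xyz:
    - [0,0,0]
    - [0,0,0]
    - [0,0,0]
    - [0,0,0]
    - [0,0,0]
    - [0,0,0]
    - [0,0,0]
    - [0,0,0]
    - [0,0,0]
    - [0,0,0]
  dr:
    - [0,0,0.04]
    - [0,0,0.08]
    - [0,0,0.12]
    - [0,0,0.16]
    - [0,0,0.2]
    - [0,0,0.24]
    - [0,0,0.28]
    - [0,0,0.32]
    - [0,0,0.36]
    - [0,0,0.4]

```text
time: 22.37
position: [0.5844, -0.1118, 0.1835]
tool_rot: [3.053, 0.736, -0.005]
ft_force: [-5.2, -1.6, 3.6]
grip_width: 0.358
grip_force: 50.0
```

```bash
python3 t.py
```

```text
22.3667 [ 0.5844 -0.1118  0.1835] [-5.2 -1.6  3.6] [-0.255  1.17   0.333] q7 -1.023 psi 27.1 tau7 0.14 0.358108172457189
```

The torque has climbed to 0.33. One small turn more should confirm the slip.

>>> send_rows:
  xyz:
    - [0,0,0]
    - [0,0,0]
    - [0,0,0]
    - [0,0,0]
    - [0,0,0]
    - [0,0,0]
    - [0,0,0]
    - [0,0,0]
    - [0,0,0]
    - [0,0,0]
  dr:
    - [0,0,0.03]
    - [0,0,0.06]
    - [0,0,0.09]
    - [0,0,0.12]
    - [0,0,0.15]
    - [0,0,0.18]
    - [0,0,0.21]
    - [0,0,0.24]
    - [0,0,0.27]
    - [0,0,0.3]

```text
time: 23.2
position: [0.5843, -0.1115, 0.1835]
tool_rot: [3.128, 0.272, -0.005]
ft_force: [-5.3, -1.2, 3.6]
grip_width: 0.356
grip_force: 50.0
```

```bash
python3 t.py
```

```text
23.2 [ 0.5843 -0.1115  0.1835] [-5.3 -1.2  3.6] [-0.173  1.195  0.342] q7 -1.315 psi 10.0 tau7 0.02 0.3562090182848366
```

The torque is flat at 0.34 over a further 0.3 rad, so the cap is slipping. Letting go and rising.

>>> send_rows:
  xyz:
    - [0,0,0]
    - [0,0,0]
    - [0,0,0]
    - [0,0,0]
    - [0,0,0]
    - [0,0,0]
    - [0,0,0]
    - [0,0,0]
    - [0,0,0]
    - [0,0,0]
  dr:
    - [0,0,0]
    - [0,0,0]
    - [0,0,0]
    - [0,0,0]
    - [0,0,0]
    - [0,0,0]
    - [0,0,0]
    - [0,0,0]
    - [0,0,0]
    - [0,0,0]
  jaw: 70

```text
time: 24.03
position: [0.586, -0.1108, 0.1835]
tool_rot: [3.129, 0.274, 0.002]
ft_force: [0.2, 0.1, -0.4]
grip_width: 0.799
grip_force: 0.0
```

>>> send_rows:
  xyz:
    - [0,0,-5]
    - [0,0,-15]
    - [0,0,-30]
    - [0,0,-50]
    - [0,0,-75]
    - [0,0,-95]
    - [0,0,-110]
    - [0,0,-120]
    - [0,0,-120]
    - [0,0,-120]
  dr:
    - [0,0,0]
    - [0,0,0]
    - [0,0,0]
    - [0,0,0]
    - [0,0,0]
    - [0,0,0]
    - [0,0,0]
    - [0,0,0]
    - [0,0,0]
    - [0,0,0]

```text
time: 24.87
position: [0.586, -0.1107, 0.3039]
tool_rot: [3.129, 0.274, 0.003]
ft_force: [-0.1, -0.1, -0.1]
grip_width: 0.809
grip_force: 0.0
```

```bash
python3 - <<'E'
from h import *
b=get_image("side")[165:245,240:360][:,:,::-1];c=get_image("scene")[230:340,240:350][:,:,::-1]
cv2.imwrite("pics/c5.png",np.hstack([cv2.resize(b,(480,320),interpolation=2),cv2.resize(c,(320,320),interpolation=2)]))
E
python3 t.py
```

```text
24.9667 [ 0.5853 -0.1107  0.3023] [0.  0.2 0.2] [ 0.058  0.058 -0.04 ] q7 -1.299 psi 10.0 tau7 0.0 0.8030837337049779
```

View pics/c5.png

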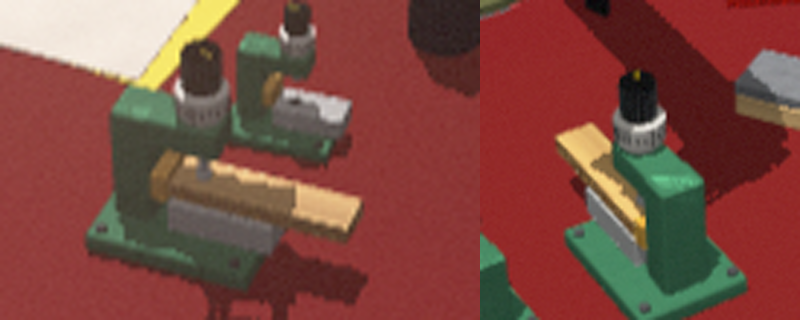

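The strip lies flat against the brass stop (165,177), the spindle foot presses on it at (203,170), and the gripper is clear. Handing in.

```bash
python3 -c "
from bench import *
print(close_job())"
```

```text
the job is handed in; nothing more can be done
None
```

I handed the job in at about 25 s: the plywood strip lies flat and butted against the brass stop, clamped by the spindle with the ratchet cap turned until it slipped (torque flat at 0.34 N m). The robot was clear of everything. The hand-in call returned no verdict.

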